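# Two tins for the tray

## Task

Put exactly two of the three identical small closed steel containers from the wooden board into the pale blue tray, both standing upright on the tray's floor side by side. Any two will do; leave the third standing where it is on the board.

Things in the scene. Friction and masses are not known exactly. Their poses are not given: they have to be found in the camera images.
- tray: Pale blue open plastic tray, loose, 0.4 kg, 230 mm long (its x) by 160 mm wide (its y) by 18 mm high outside; walls and floor 4 mm thick, so the inner floor is 222 by 152 mm and lies 4 mm above the origin. Origin: centre of its underside, on the work surface; z up. It starts empty.
- tin_a_mid (a point): First of three identical: small closed steel tin, upright cylinder 56 mm wide and 56 mm tall, flat top, about 150 g. Point: its centre, 28 mm above its underside; z up. It stands in one of four places in a straight row, 100 mm apart, on a fixed wooden board 12 mm thick, 90 by 390 mm. A white cup 64 mm wide, 55 mm tall has the fourth place, any of the four.
- tin_b_mid (a point): Second of three identical: small closed steel tin, upright cylinder 56 mm wide and 56 mm tall, flat top, about 150 g. Point: its centre, 28 mm above its underside; z up. In the same row on the board. A bigger closed steel tin (92 mm wide, 105 mm tall) elsewhere is not one of the three.
- tin_c_mid (a point): Third of three identical: small closed steel tin, upright cylinder 56 mm wide and 56 mm tall, flat top, about 150 g. Point: its centre, 28 mm above its underside; z up. In the same row on the board.
Mind the look-alikes: they are no part of the job. Leave any pink or red look-alike of the part that bears tin_a_mid alone.

How it is judged:
At the end, for the whole second after the job is handed in: Two of the three small tins stand on the tray's floor (centre within 100 mm along and 65 mm across of its middle, 22 to 42 mm above its underside), upright within 8 degrees; the third is upright within 20 mm of its start; the tray is level within 5 degrees ((((x of tin_a_mid in the frame of tray between -0.1 and 0.1 m and y of tin_a_mid in the frame of tray between -0.065 and 0.065 m and z of tin_a_mid in the frame of tray between 0.022 and 0.042 m and angle between tin_a_mid's own z axis and vertical below 0.15 rad) and (x of tin_b_mid in the frame of tray between -0.1 and 0.1 m and y of tin_b_mid in the frame of tray between -0.065 and 0.065 m and z of tin_b_mid in the frame of tray between 0.022 and 0.042 m and angle between tin_b_mid's own z axis and vertical below 0.15 rad) and (distance of tin_c_mid from where it was at the start of the episode below 0.02 m and angle between tin_c_mid's own z axis and vertical below 0.15 rad)) or ((x of tin_a_mid in the frame of tray between -0.1 and 0.1 m and y of tin_a_mid in the frame of tray between -0.065 and 0.065 m and z of tin_a_mid in the frame of tray between 0.022 and 0.042 m and angle between tin_a_mid's own z axis and vertical below 0.15 rad) and (x of tin_c_mid in the frame of tray between -0.1 and 0.1 m and y of tin_c_mid in the frame of tray between -0.065 and 0.065 m and z of tin_c_mid in the frame of tray between 0.022 and 0.042 m and angle between tin_c_mid's own z axis and vertical below 0.15 rad) and (distance of tin_b_mid from where it was at the start of the episode below 0.02 m and angle between tin_b_mid's own z axis and vertical below 0.15 rad)) or ((x of tin_b_mid in the frame of tray between -0.1 and 0.1 m and y of tin_b_mid in the frame of tray between -0.065 and 0.065 m and z of tin_b_mid in the frame of tray between 0.022 and 0.042 m and angle between tin_b_mid's own z axis and vertical below 0.15 rad) and (x of tin_c_mid in the frame of tray between -0.1 and 0.1 m and y of tin_c_mid in the frame of tray between -0.065 and 0.065 m and z of tin_c_mid in the frame of tray between 0.022 and 0.042 m and angle between tin_c_mid's own z axis and vertical below 0.15 rad) and (distance of tin_a_mid from where it was at the start of the episode below 0.02 m and angle between tin_a_mid's own z axis and vertical below 0.15 rad))) and angle between tray's own z axis and vertical below 0.1 rad); the robot touches nothing.
It also fails if it takes over 56 s, if anything falls off the work surface, if the arm or the gripper's body presses on something with over 40 N, if the wrist force passes 120 N, or if a joint passes its speed limit or range.

## Robot

A 6-joint arm with a two-finger parallel gripper is mounted at the origin on the work surface. World frame = base frame: x ahead of the robot, y to its left, z up, the work surface at z = 0. Lengths are in m, angles in rad, forces in N, time in s.
With the tool pointing down it reaches from about 0.25 to 0.775 m from the base axis. Payload 4 kg.
Tool frame: the origin (TCP) lies at the very end of the fingers, on their centre line; the grasp point (between the pads) lies 19 mm behind it; x points along the fingers, y is the direction in which the jaws open and shut, and the axes are right-handed (so a half turn about x gives the same grasp; the last joint's range is limited). The gripper opens to 94 mm and grips with 3 to 60 N. Pads are 16 mm wide; open, the fingers measure 119 mm over their backs; the gripper's body (75 mm by 177 mm) begins 78 mm behind the grasp point.
Start: joints at [1.094, 0.087, 1.371, -0, 1.684, -0.103], TCP at [0.201, 0.512, 0.206] pointing down, gripper open.
Joint ranges: [-3.1, 3.1], [-0.76, 2.03], [0.27, 2.55], [-1.08, 4.22], [0.17, 2.65], [-2.57, 2.57]. Speed limits (rad/s): [2.79, 2.79, 3.14, 3.14, 3.14, 3.14].

## Interface

Orientations are given as [roll, pitch, yaw] about the fixed x, y, z axes, in that order (R = Rz(yaw) Ry(pitch) Rx(roll)).
In Python, from bench import robot gives the robot as it stands.
- The arm moves only by the tool carry_out, never from a script. Its argument "targets" is a list of rows, each a list of 5 numbers: the closure, from 0 (fully open) to 1 (shut), then the shift along the tool's x, y, z in cm, then the turn about the tool's x in degrees. In form: [[fingers, tx, ty, tz, turn], ...]. A call has 1 to 20 rows; each row shifts and turns the commanded pose from where the row before left it, along the tool's axes as they then stand; what a row does not reach is not made up. A row lasts 1/10 s, in which the tool goes at most 50 mm and 8.59 degrees, less where a joint would pass 70% of its speed; a pose out of reach is approached as far as the arm can. A call is refused whole if a number of a shift passes 5 or a number of a turn 8.59, either way. A call with a gripper value outside its range is refused whole. The fingers move at their own pace and stop on an object; the grip force is fixed at half the most. Time passes only in rows, so rows that do not move let the fingers close. It gives the time, the measured TCP pose, the force and the opening at its end, in the units of the state.
- robot.get_obs(): the state, without advancing time (a new reading comes with each control period).
- robot.snapshot(name): name is "scene" or "top" or "wrist"; returns a dict with "image" (480x640x3 uint8, red, green, blue), "camera_matrix" (3x3 intrinsics, pixels), "distortion" ([k1, k2, p1, p2, k3] as OpenCV has them; the pictures are not rectified), "pose" (4x4, takes a point from camera to world coordinates). Camera axes: x right, y up, looking along -z (the intrinsics and any distortion apply to the point x, -y, -z); pixel columns grow to the right and rows downward; lengths in m; the calibration is good to about 2 mm. A picture is of the moment at which its call begins. There is no depth.
- robot.close_job(): hands the job in, once; it reports no verdict.
The state is a dict: "time": time; "joint_positions": joint angles; "qvel": joint speeds; "joint_torque": joint torques, N m; "tool_pos": TCP position; "ee_rot": TCP orientation; "wrist_force": force on the tool from outside, world axes, zero at the start; "wrist_torque": the same for the moment, N m; "width": finger opening in m.
Only numpy, scipy, OpenCV 4.12 (cv2) and the standard library are available. Lean on these libraries where they do the work, as an engineer would, in place of code of your own. Each camera call takes 0.05 s, during which the arm holds its last target. There are 200 camera calls.

## Working session

There is one attempt and no reset: what is moved stays moved. The work goes in short steps, Python scripts to look and compute and a tool call to move; the robot and the scene stay as the last step left them, time stands still between calls to the robot, and variables do not carry over. Pictures are saved under pics/ and viewed, about 8 in all and at most 12, crops included, and the job is handed in when it is done.

Besides the shell and the picture viewer there is one more tool, called after "Request:" as a command line: name --pt "numbers of a row" for each row, then --argument value for the rest. carry_out: Moves the arm, as the interface text tells. Its arguments: {"type":"object","properties":{"targets":{"type":"array","items":{"type":"array","items":{"type":"number"}}}},"required":["targets"]}

```bash
mkdir -p pics
cat > h.py <<'E'
import numpy as np, cv2
from bench import robot
def snap(n,f=None):
    s=robot.snapshot(n)
    if f: cv2.imwrite('pics/'+f,s['image'][:,:,::-1])
    np.savez('last_'+n+'.npz',**{k:np.array(s[k]) for k in('image','camera_matrix','distortion','pose')})
    return s
def load(n): return dict(np.load('last_'+n+'.npz'))
def px2w(s,uv,z):
    p=cv2.undistortPoints(np.array(uv,float).reshape(-1,1,2),np.array(s['camera_matrix']),np.array(s['distortion'])).reshape(-1,2)
    d=np.c_[p[:,0],-p[:,1],-np.ones(len(p))]; T=np.array(s['pose']); d=d@T[:3,:3].T; c=T[:3,3]
    return c+d*((z-c[2])/d[:,2])[:,None]
def w2px(s,P):
    T=np.array(s['pose']); q=(np.atleast_2d(P)-T[:3,3])@T[:3,:3]
    q=q*[1,-1,-1]; return cv2.projectPoints(q,np.zeros(3),np.zeros(3),np.array(s['camera_matrix']),np.array(s['distortion']))[0].reshape(-1,2)
E
python3 - <<'E'
from h import *
s=snap('top','top1.png');snap('scene','scene1.png')
print(s['pose'],s['camera_matrix'],robot.get_obs())
E
```

```text
[[ 0.01924807  0.99072395 -0.13451973  0.41546639]
 [-0.99937452  0.0230568   0.02681316  0.02554767]
 [ 0.02966603  0.13391949  0.99054808  0.88425895]
 [ 0.          0.          0.          1.        ]] [[436.13603592   0.         314.37437311]
 [  0.         436.13603592 235.25655884]
 [  0.           0.           1.        ]] {'time': 0.1, 'joint_positions': array([ 1.09389921e+00,  8.78848968e-02,  1.37208318e+00,  3.19890641e-05,
        1.68359746e+00, -1.03100620e-01]), 'qvel': array([ 0.00066633, -0.00118719, -0.00268128,  0.00033486,  0.00034604,
       -0.00055794]), 'joint_torque': array([ 3.51968425e-03, -3.41250122e+01, -3.03303194e+01,  7.20219570e-02,
        3.03411449e-02, -6.34711773e-05]), 'tool_pos': array([0.20060319, 0.51158842, 0.20442926]), 'ee_rot': array([-1.6900105 ,  1.56882319, -2.06380342]), 'wrist_force': array([-0.18835344, -0.36270609,  0.23088942]), 'wrist_torque': array([-0.00269041, -0.02892002, -0.02941396]), 'width': 0.0939074325834166}
```

View pics/top1.png

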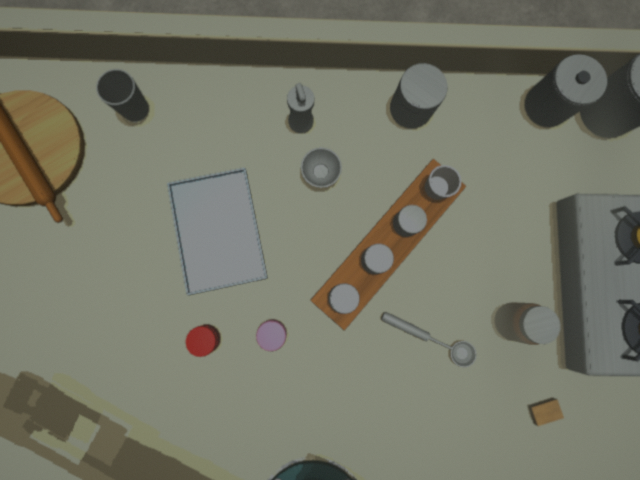

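View pics/scene1.png

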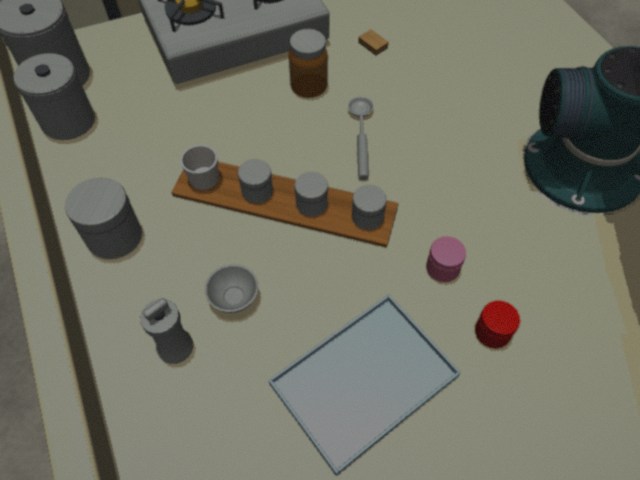

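The top picture shows three closed tins with tops at about (345,298), (379,259) and (412,220). The cup is at (444,182). The tray corners are at (170,184), (247,171), (267,278) and (188,293). The scene picture agrees, and the pink and red look-alikes stand apart from the row.

```bash
cat >> h.py <<'E'
from scipy.spatial.transform import Rotation as Ro
def state(v=True):
    o=robot.get_obs(); R=Ro.from_euler('xyz',o['ee_rot']).as_matrix()
    if v: print('t',o['time'],'tcp',o['tool_pos'].round(4),'w',round(o['width'],4),'F',o['wrist_force'].round(1),'q',o['joint_positions'].round(2))
    return o['tool_pos'],R
def go(target,jawdir=None):
    p,R=state(); d=R.T@(np.array(target)-p)*100
    print('tool axes (cols)',R.round(3).tolist()); print('shift cm',d.round(2))
    if jawdir is not None:
        j=R.T@np.array([np.cos(jawdir),np.sin(jawdir),0]); a=np.degrees(np.arctan2(j[2],j[1])); a=(a+90)%180-90
        print('turn deg',round(a,2))
E
python3 - <<'E'
from h import *
s=load('top')
g=cv2.cvtColor(s['image'],cv2.COLOR_RGB2GRAY)
t=px2w(s,[(345,298.5),(379,259),(412,220)],.068);print(t.round(4),np.linalg.norm(np.diff(t,axis=0),axis=1))
c=px2w(s,[(170,184),(247,171),(267,278),(188,293)],.018);print(c.round(4),c.mean(0),np.linalg.norm(c-np.roll(c,1,0),axis=1))
r=t[2]-t[0];print('row ang',np.degrees(np.arctan2(r[1],r[0])))
l=(c[2]+c[3]-c[0]-c[1]);print('tray long ang',np.degrees(np.arctan2(l[1],l[0])))
go([t[0,0],t[0,1],.13],np.arctan2(r[1],r[0])+np.pi/2)
E
```

```text
[[ 0.4092 -0.0557  0.068 ]
 [ 0.484  -0.1192  0.068 ]
 [ 0.5601 -0.1825  0.068 ]] [0.09813634 0.09897859]
[[0.6306 0.2951 0.018 ]
 [0.6619 0.1418 0.018 ]
 [0.4459 0.0939 0.018 ]
 [0.4137 0.2466 0.018 ]] [0.5379927  0.19436236 0.018     ] [0.2222523  0.15647379 0.22124851 0.15605639]
row ang -40.049591431328516
tray long ang -167.44495925798878
t 0.1 tcp [0.2006 0.5116 0.2044] w 0.0939 F [-0.2 -0.4  0.2] q [ 1.09  0.09  1.37  0.    1.68 -0.1 ]
tool axes (cols) [[-0.001, 0.365, 0.931], [-0.002, 0.931, -0.365], [-1.0, -0.002, -0.0]]
shift cm [  7.52 -45.18  40.13]
turn deg 18.63
```

Request:
carry_out --pt "0 0 -2.5 2.2 0" --pt "0 0 -2.8 2.5 0" --pt "0 0 -2.8 2.5 0" --pt "0 0 -2.8 2.5 0" --pt "0 0 -2.8 2.5 0" --pt "0 0 -2.8 2.5 0" --pt "0 0 -2.8 2.5 0" --pt "0 0 -2.8 2.5 0" --pt "0 0 -2.8 2.5 0" --pt "0 0 -2.8 2.5 0" --pt "0 0 -2.8 2.5 0" --pt "0 0 -2.8 2.5 0" --pt "0 0 -2.8 2.5 0" --pt "0 0 -2.8 2.5 0" --pt "0 0 -2.8 2.5 0" --pt "0 0 -2.8 2.5 0" --pt "0 2 0 0 6.2" --pt "0 2 0 0 6.2" --pt "0 2 0 0 6.2" --pt "0 0 0 0 0"

```text
time: 2.1
tool_pos: [0.4056, -0.0468, 0.142]
ee_rot: [-2.714, 1.564, 2.87]
wrist_force: [-0.4, 0.2, -0.6]
width: 0.094
```

Run:
```python
from h import *
s=snap('wrist','w1.png'); print(np.array(s['pose']).round(3).tolist())
go([.409,-.056,.028],np.radians(50))
print(w2px(s,[[.409,-.056,.068],[.484,-.119,.068],[.409,-.056,.012]]))
```

```text
[[0.642, -0.741, -0.195, 0.349], [0.767, 0.62, 0.167, 0.002], [-0.003, -0.257, 0.966, 0.322], [0.0, 0.0, 0.0, 1.0]]
t 2.15 tcp [ 0.4067 -0.047   0.1439] w 0.0938 F [-0.4  0.  -0.2] q [-0.25 -0.21  1.77  0.    1.58 -1.13]
tool axes (cols) [[-0.004, 0.642, 0.767], [0.001, 0.767, -0.642], [-1.0, -0.002, -0.004]]
shift cm [11.59 -0.52  0.8 ]
turn deg 0.09
[[309.12420093 261.11786963]
 [309.55176746 387.86005219]
 [310.53247586 239.46953425]]
```

View pics/w1.png

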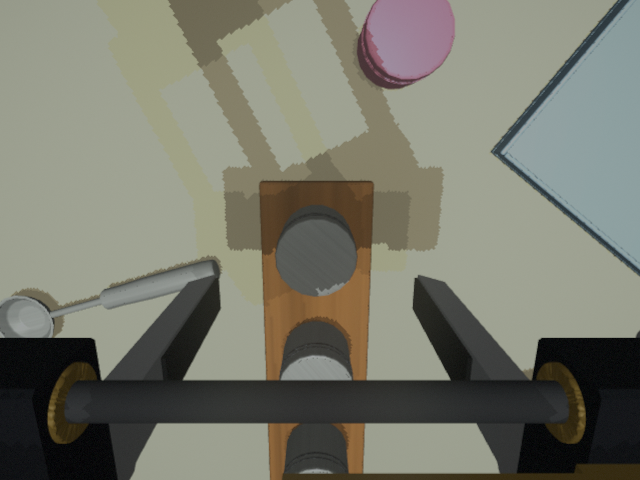

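The near tin's top is centred at about (316,251), 10 px from the prediction. The ladle's handle ends at (215,270), which is close to where the left finger comes down, so I'll check that gap.

Run:
```python
from h import *
s=load('wrist'); p,R=state()
t=px2w(s,[(316.5,251)],.068)[0]; e=px2w(s,[(277,248),(357,248)],.068); print(t, 'width',np.linalg.norm(e[0]-e[1]))
go([t[0],t[1],.026],np.radians(50))
for q in [(217,268),(108,300),(180,270)]:
    h=px2w(s,[q],.012)[0]; print('ladle rel tin in tool y,z cm',(R.T@(h-t)*100).round(1))
```

```text
t 2.15 tcp [ 0.4067 -0.047   0.1439] w 0.0938 F [-0.4  0.  -0.2] q [-0.25 -0.21  1.77  0.    1.58 -1.13]
[ 0.40673855 -0.04764067  0.068     ] width 0.053290529922851916
t 2.15 tcp [ 0.4067 -0.047   0.1439] w 0.0938 F [-0.4  0.  -0.2] q [-0.25 -0.21  1.77  0.    1.58 -1.13]
tool axes (cols) [[-0.004, 0.642, 0.767], [0.001, 0.767, -0.642], [-1.0, -0.002, -0.004]]
shift cm [11.79 -0.03  0.09]
turn deg 0.09
ladle rel tin in tool y,z cm [ 5.6 -8.2  3.2]
ladle rel tin in tool y,z cm [  5.6 -17.6   6. ]
ladle rel tin in tool y,z cm [  5.6 -11.3   3.3]
```

Request:
carry_out --pt "0 0 0 0.4 0" --pt "0 2.4 0 0 0" --pt "0 2.4 0 0 0" --pt "0 2.4 0 0 0" --pt "0 2.4 0 0 0" --pt "0 1.8 0 0 0" --pt "0 0 0 0 0" --pt "0 0 0 0 0"

```text
time: 2.95
tool_pos: [0.412, -0.05, 0.0327]
ee_rot: [0.46, 1.569, -0.237]
wrist_force: [0.8, 0.1, 1.0]
width: 0.0939
```

Request:
carry_out --pt "1 0 0 0 0" --pt "1 0 0 0 0" --pt "1 0 0 0 0" --pt "1 0 0 0 0" --pt "1 0 0 0 0" --pt "1 0 0 0 0" --pt "1 0 0 0 0" --pt "1 0 0 0 0"

```text
time: 3.75
tool_pos: [0.4109, -0.0501, 0.0317]
ee_rot: [-1.271, 1.57, -1.97]
wrist_force: [-2.2, -1.9, 2.2]
width: 0.0555
```

Request:
carry_out --pt "1 -2 0 0 0" --pt "1 -3 0 0 0" --pt "1 -4 0 0 0" --pt "1 -4 0 0 0" --pt "1 0 0 0 0" --pt "1 0 0 0 0"

```text
time: 4.35
tool_pos: [0.4113, -0.0496, 0.1613]
ee_rot: [1.135, 1.57, 0.436]
wrist_force: [-0.4, 0.1, -2.8]
width: 0.0555
```

Run:
```python
from h import *
c=np.array([.538,.1944]); a=np.radians(-167.44); u=np.array([np.cos(a),np.sin(a)])
for k in(.045,-.045):
    t=c+u*k; print(t); go([t[0],t[1],.155],a+np.pi/2)
```

```text
[0.4940769  0.18461422]
t 4.35 tcp [ 0.4113 -0.0496  0.1613] w 0.0555 F [-0.4  0.1 -2.8] q [-0.26 -0.21  1.74  0.    1.61 -1.13]
tool axes (cols) [[0.001, 0.643, 0.766], [0.0, 0.766, -0.643], [-1.0, 0.001, 0.0]]
shift cm [ 0.65 23.26 -8.71]
turn deg -52.57
[0.5819231  0.20418578]
t 4.35 tcp [ 0.4113 -0.0496  0.1613] w 0.0555 F [-0.4  0.1 -2.8] q [-0.26 -0.21  1.74  0.    1.61 -1.13]
tool axes (cols) [[0.001, 0.643, 0.766], [0.0, 0.766, -0.643], [-1.0, 0.001, 0.0]]
shift cm [ 0.66 30.41 -3.24]
turn deg -52.57
```

Request:
carry_out --pt "1 0 2 -0.2 0" --pt "1 0 3 -0.3 0" --pt "1 0 3 -0.3 0" --pt "1 0 3 -0.3 0" --pt "1 0 3 -0.3 0" --pt "1 0 3 -0.4 0" --pt "1 0 3 -0.4 0" --pt "1 0 3 -0.3 0" --pt "1 0 3 -0.3 0" --pt "1 0 3 -0.3 0" --pt "1 0 1.4 -0.1 0" --pt "1 0 0 0 -7.5" --pt "1 0 0 0 -7.5" --pt "1 0 0 0 -7.5" --pt "1 0 0 0 -7.5" --pt "1 0 0 0 -7.5" --pt "1 0 0 0 -7.5" --pt "1 0 0 0 -7.5" --pt "1 0 0 0 0" --pt "1 0 0 0 0"

```text
time: 6.35
tool_pos: [0.5808, 0.2035, 0.1588]
ee_rot: [3.101, 1.566, -2.967]
wrist_force: [-0.2, -0.0, -1.3]
width: 0.0557
```

Run:
```python
from h import *
s=snap('wrist','w2.png')
c=px2w(load('top'),[(170,184),(247,171),(267,278),(188,293)],.018); print(w2px(s,c).round())
go([.582,.204,.025],np.radians(-167.4+90))
```

```text
[[407. 302.]
 [227. 300.]
 [209.  18.]
 [424.  20.]]
t 6.4 tcp [0.5811 0.2035 0.1594] w 0.0555 F [-0.7  0.1 -1.7] q [ 0.24  0.25  1.28  0.    1.62 -1.54]
tool axes (cols) [[-0.003, -0.214, 0.977], [-0.001, 0.977, 0.214], [-1.0, 0.0, -0.003]]
shift cm [13.44  0.03  0.14]
turn deg -0.25
```

View pics/w2.png

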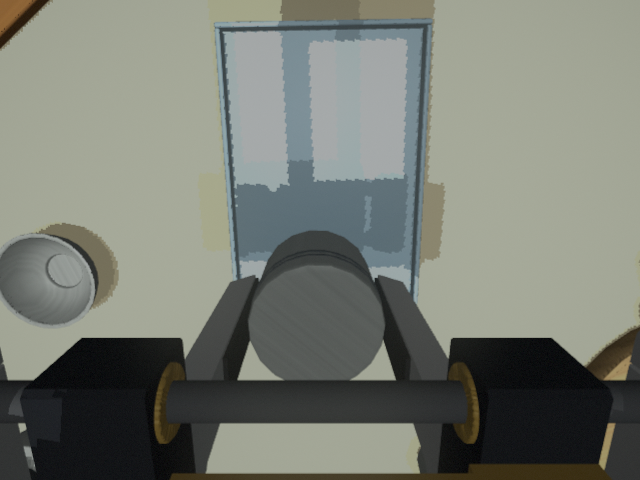

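Run:
```python
from h import *
s=load('wrist'); c=px2w(s,[(217,22),(431,22),(234,270),(417.5,270)],.018); print(c.round(4),np.linalg.norm(c[0]-c[1]),np.linalg.norm(c[2]-c[3]))
d=(c[2]+c[3]-c[0]-c[1])[:2]; d/=np.linalg.norm(d); m=(c[0]+c[1])[:2]/2; ctr=m+d*.115
print('dir',np.degrees(np.arctan2(d[1],d[0])),'ctr',ctr)
t=ctr+d*.045; print(t); go([t[0],t[1],.025],np.arctan2(d[1],d[0])+np.pi/2)
```

```text
[[0.4472 0.0998 0.018 ]
 [0.4136 0.2523 0.018 ]
 [0.6336 0.143  0.018 ]
 [0.6    0.2961 0.018 ]] 0.1561091375409983 0.15669059680901104
dir 13.14586991796043 ctr [0.54239219 0.20218998]
[0.58621293 0.21242438]
t 6.4 tcp [0.5811 0.2035 0.1594] w 0.0555 F [-0.7  0.1 -1.7] q [ 0.24  0.25  1.28  0.    1.62 -1.54]
tool axes (cols) [[-0.003, -0.214, 0.977], [-0.001, 0.977, 0.214], [-1.0, 0.0, -0.003]]
shift cm [13.44  0.76  0.73]
turn deg -0.79
```

Request:
carry_out --pt "1 0 0.7 0.6 0" --pt "1 3 0 0 0" --pt "1 3 0 0 0" --pt "1 3 0 0 0" --pt "1 2.5 0 0 0" --pt "1 1.2 0 0 0" --pt "1 0.5 0 0 0" --pt "1 0 0 0 0" --pt "1 0 0 0 0"

```text
time: 7.3
tool_pos: [0.5876, 0.2122, 0.0313]
ee_rot: [0.077, 1.568, 0.295]
wrist_force: [-0.4, 0.8, -1.4]
width: 0.0557
```

```bash
python3 -c "
from h import *
state()"
```

```text
t 7.3 tcp [0.5876 0.2122 0.0313] w 0.0557 F [-0.4  0.8 -1.4] q [ 0.26  0.34  1.42  0.    1.38 -1.53]
```

Still carrying the weight, about 7 mm above the floor. I'll lower it gently.

Request:
carry_out --pt "1 0.3 0 0 0" --pt "1 0.2 0 0 0" --pt "1 0 0 0 0" --pt "1 0 0 0 0"

```text
time: 7.7
tool_pos: [0.5863, 0.2118, 0.0247]
ee_rot: [0.266, 1.57, 0.484]
wrist_force: [0.5, 0.6, -1.8]
width: 0.0557
```

Request:
carry_out --pt "1 0.1 0 0 0" --pt "1 0.1 0 0 0" --pt "1 0 0 0 0"

```text
time: 8.0
tool_pos: [0.5866, 0.2118, 0.0238]
ee_rot: [0.007, 1.57, 0.225]
wrist_force: [-1.5, -0.2, 4.5]
width: 0.0553
```

Request:
carry_out --pt "0 0 0 0 0" --pt "0 0 0 0 0" --pt "0 0 0 0 0" --pt "0 0 0 0 0" --pt "0 0 0 0 0" --pt "0 -2 0 0 0" --pt "0 -3 0 0 0" --pt "0 -4 0 0 0" --pt "0 -4 0 0 0" --pt "0 0 0 0 0"

```text
time: 9.0
tool_pos: [0.59, 0.2128, 0.1607]
ee_rot: [0.043, 1.557, 0.261]
wrist_force: [0.7, 1.1, 1.4]
width: 0.0939
```

Run:
```python
from h import *
go([.487,-.114,.145],np.radians(50))
```

```text
t 9.0 tcp [0.59   0.2128 0.1607] w 0.0939 F [0.7 1.1 1.4] q [ 0.26  0.26  1.26  0.    1.61 -1.53]
tool axes (cols) [[0.014, -0.216, 0.976], [0.004, 0.976, 0.216], [-1.0, 0.001, 0.014]]
shift cm [  1.31 -29.68 -17.15]
turn deg 52.49
```

Request:
carry_out --pt "0 0 -2 -1.1 0" --pt "0 0 -3 -1.7 0" --pt "0 0 -3 -1.7 0" --pt "0 0 -3 -1.8 0" --pt "0 0 -3 -1.8 0" --pt "0 0 -3 -1.8 0" --pt "0 0 -3 -1.8 0" --pt "0 0 -3 -1.7 0" --pt "0 0 -3 -1.7 0" --pt "0 0 -2.7 -1.5 0" --pt "0 0 -1 -0.6 0" --pt "0 0 0 0 7.5" --pt "0 0 0 0 7.5" --pt "0 0 0 0 7.5" --pt "0 0 0 0 7.5" --pt "0 0 0 0 7.5" --pt "0 0.5 0 0 7.5" --pt "0 0.8 0 0 7.5" --pt "0 0 0 0 0" --pt "0 0 0 0 0"

```text
time: 11.0
tool_pos: [0.4825, -0.1148, 0.139]
ee_rot: [3.077, 1.57, 2.382]
wrist_force: [0.3, 1.0, -0.7]
width: 0.0941
```

Run:
```python
from h import *
s=snap('wrist','w3.png')
go([.487,-.114,.03],np.radians(50))
print(w2px(s,[[.487,-.114,.068]]))
```

```text
t 11.05 tcp [ 0.4827 -0.115   0.1394] w 0.0944 F [0.4 0.  0.3] q [-0.35 -0.01  1.6   0.    1.55 -1.22]
tool axes (cols) [[-0.0, 0.641, 0.768], [0.0, 0.768, -0.641], [-1.0, 0.0, -0.0]]
shift cm [10.94  0.35  0.27]
turn deg 0.14
[[321.35338826 253.96772855]]
```

View pics/w3.png

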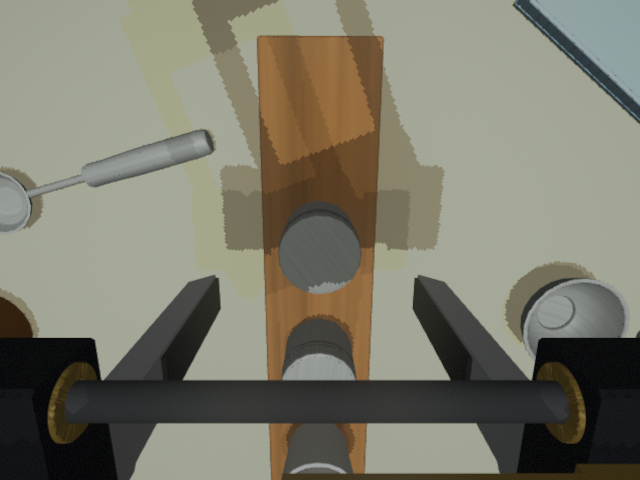

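The tin's top centre is at about (320,254), which matches the prediction. The bowl and jar are clear of the fingers.

Request:
carry_out --pt "0 0 0.3 0.3 0" --pt "0 2.4 0 0 0" --pt "0 2.4 0 0 0" --pt "0 2.4 0 0 0" --pt "0 2.4 0 0 0" --pt "0 1.2 0 0 0" --pt "0 0 0 0 0" --pt "0 0 0 0 0"

```text
time: 11.85
tool_pos: [0.4876, -0.1152, 0.0323]
ee_rot: [0.453, 1.569, -0.245]
wrist_force: [-0.8, 0.7, 0.3]
width: 0.0943
```

Request:
carry_out --pt "1 0 0 0 0" --pt "1 0 0 0 0" --pt "1 0 0 0 0" --pt "1 0 0 0 0" --pt "1 0 0 0 0" --pt "1 0 0 0 0" --pt "1 0 0 0 0" --pt "1 0 0 0 0"

```text
time: 12.65
tool_pos: [0.4869, -0.1151, 0.0317]
ee_rot: [-0.133, 1.571, -0.831]
wrist_force: [-1.0, -0.2, 2.3]
width: 0.0554
```

Request:
carry_out --pt "1 -2 0 0 0" --pt "1 -3 0 0 0" --pt "1 -4 0 0 0" --pt "1 -4 0 0 0" --pt "1 0 0 0 0" --pt "1 0 0 0 0"

```text
time: 13.25
tool_pos: [0.4871, -0.1151, 0.1616]
ee_rot: [0.552, 1.57, -0.147]
wrist_force: [0.0, 0.6, -3.2]
width: 0.0555
```

Run:
```python
from h import *
a=np.radians(13); c=np.array([.5424,.2022]); t=c-.045*np.array([np.cos(a),np.sin(a)]); print(t)
go([t[0],t[1],.16],a+np.pi/2)
```

```text
[0.49855335 0.1920772 ]
t 13.25 tcp [ 0.4871 -0.1151  0.1616] w 0.0555 F [ 0.   0.6 -3.2] q [-0.35 -0.01  1.56  0.    1.59 -1.22]
tool axes (cols) [[0.001, 0.643, 0.766], [-0.0, 0.766, -0.643], [-1.0, 0.001, 0.001]]
shift cm [  0.16  24.26 -18.87]
turn deg -53.01
```

Request:
carry_out --pt "1 0 1.5 -1.2 0" --pt "1 0 2.5 -1.9 0" --pt "1 0 2.5 -2 0" --pt "1 0 2.5 -2 0" --pt "1 0 2.5 -2 0" --pt "1 0 2.5 -1.9 0" --pt "1 0 2.5 -1.9 0" --pt "1 0 2.5 -1.9 0" --pt "1 0 2.5 -1.9 0" --pt "1 0 2 -1.5 0" --pt "1 0 0.8 -0.7 0" --pt "1 0 0 0 -7.5" --pt "1 0 0 0 -7.5" --pt "1 0 0 0 -7.5" --pt "1 0 0 0 -7.5" --pt "1 0 0 0 -7.5" --pt "1 0 0 0 -7.5" --pt "1 0 0 0 -8" --pt "1 0 0 0 0" --pt "1 0 0 0 0"

```text
time: 15.25
tool_pos: [0.4977, 0.1919, 0.1601]
ee_rot: [-3.03, 1.568, -2.807]
wrist_force: [0.1, 0.8, -1.5]
width: 0.0555
```

Run:
```python
from h import *
snap('wrist','w4.png'); go([.4986,.192,.0238],np.radians(103))
```

```text
t 15.3 tcp [0.4979 0.1921 0.1604] w 0.0555 F [ 0.3 -1.1 -1.4] q [ 0.26  0.07  1.48 -0.    1.59 -1.53]
tool axes (cols) [[-0.002, -0.222, 0.975], [-0.001, 0.975, 0.222], [-1.0, -0.0, -0.002]]
shift cm [13.66 -0.02  0.09]
turn deg -0.19
```

View pics/w4.png

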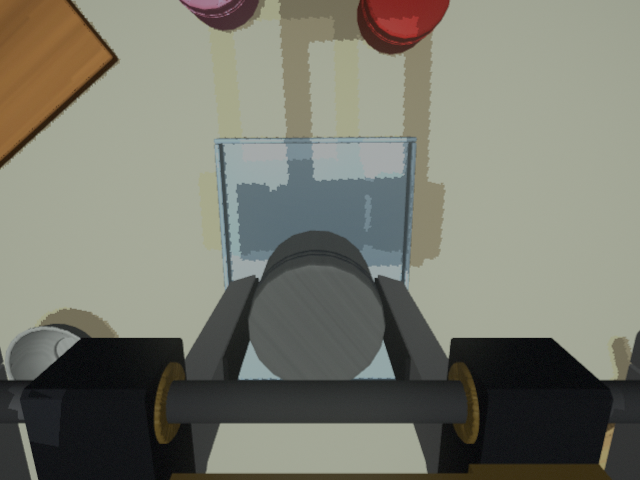

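The tray is centred under the tool, with edges at columns 217 and 415. I'm lowering now.

Request:
carry_out --pt "1 3 0 0 0" --pt "1 3 0 0 0" --pt "1 3 0 0 0" --pt "1 2.5 0 0 0" --pt "1 1.2 0 0 0" --pt "1 0.5 0 0 0" --pt "1 0.2 0 0 0" --pt "1 0 0 0 0" --pt "1 0 0 0 0"

```text
time: 16.2
tool_pos: [0.4994, 0.1929, 0.029]
ee_rot: [0.058, 1.568, 0.285]
wrist_force: [0.3, -0.1, -0.6]
width: 0.0556
```

Request:
carry_out --pt "1 0.2 0 0 0" --pt "1 0.2 0 0 0" --pt "1 0 0 0 0" --pt "1 0 0 0 0"

```text
time: 16.6
tool_pos: [0.4986, 0.1927, 0.0237]
ee_rot: [0.119, 1.57, 0.346]
wrist_force: [0.3, 1.3, -1.0]
width: 0.0556
```

Request:
carry_out --pt "1 0.1 0 0 0" --pt "1 0 0 0 0" --pt "1 0 0 0 0"

```text
time: 16.9
tool_pos: [0.4986, 0.1927, 0.0237]
ee_rot: [0.062, 1.57, 0.289]
wrist_force: [-2.9, -1.1, 6.5]
width: 0.0558
```

Request:
carry_out --pt "0 0 0 0 0" --pt "0 0 0 0 0" --pt "0 0 0 0 0" --pt "0 0 0 0 0" --pt "0 0 0 0 0" --pt "0 -2 0 0 0" --pt "0 -3 0 0 0" --pt "0 -4 0 0 0" --pt "0 -4 0 0 0" --pt "0 -4 0 0 0" --pt "0 0 2 -2 0" --pt "0 0 4 -3 0" --pt "0 0 4 -3 0" --pt "0 0 4 -3 0" --pt "0 0 4 -2 0" --pt "0 0 0 0 0" --pt "0 0 0 0 0" --pt "0 0 0 0 0"

```text
time: 18.7
tool_pos: [0.3319, 0.3382, 0.1924]
ee_rot: [-1.317, 1.57, -1.091]
wrist_force: [0.6, 0.3, 0.4]
width: 0.0942
```

Run:
```python
from h import *
snap('scene','scene2.png'); s=snap('top'); cv2.imwrite('pics/top2.png',s['image'][:,:,::-1]); state()
```

```text
t 18.8 tcp [0.3322 0.3379 0.1923] w 0.0937 F [-0.8  0.4 -0.1] q [ 0.67 -0.08  1.56 -0.    1.66 -1.12]
```

View pics/scene2.png

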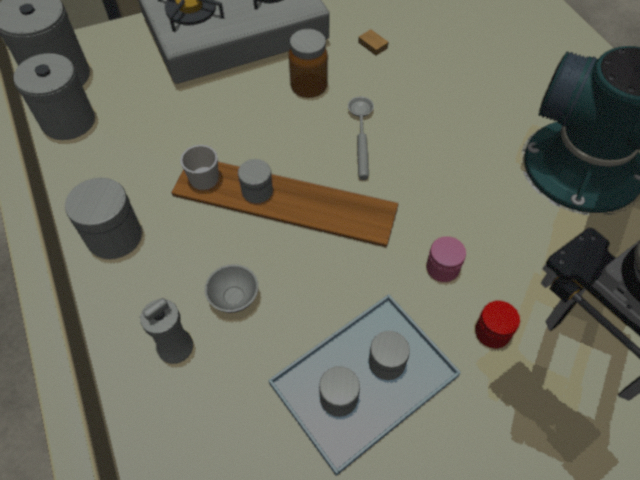

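View pics/top2.png

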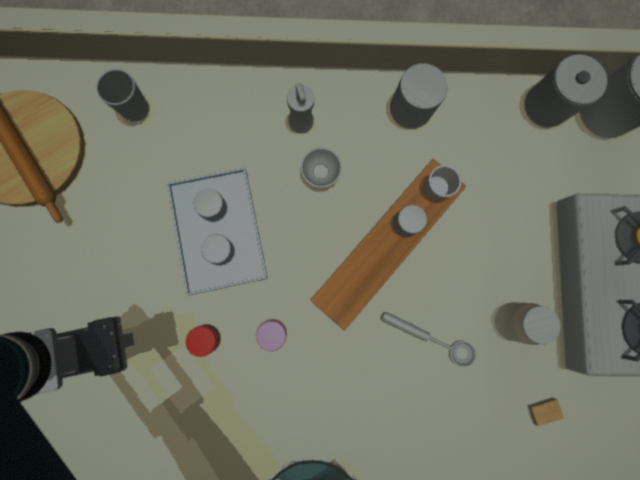

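Both tins stand upright in the tray, with tops at (209,204) and (217,249) in the top view. The third tin is still at (412,220), and the cup, bowl and look-alikes haven't moved. The gripper is clear of everything, so I'm handing in.

```bash
python3 -c "
from h import *
print(robot.close_job())"
```

```text
the job is handed in; nothing more can be done
None
```

The job is handed in at about 19 s of the 56 s allowed. Two small tins stand upright side by side in the pale blue tray. The third is still in its place on the board next to the cup.

**Last checks:** In the final top and scene pictures both tins are upright, about 45 mm either side of the tray's middle. The tray looks flat and unmoved. The third tin's top is at the same pixel (412,220) as at the start. The cup, bowl, ladle and the pink and red look-alikes have not moved. The gripper is open and touches nothing. The highest wrist-force component in the readings after each move was about 6.5 N.

**Disagreement:** The top camera placed things 5–9 mm off from the close wrist-camera views, mostly in y. I went by the wrist views and the grasps, which agreed with each other. No check failed.

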